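# Plug the filler neck of a fuel tank and shut its dust cap

## Robot

A 6-joint arm with a two-finger parallel gripper is mounted at the origin on a cart in front of the work surface, level with it; the furniture and walls round the work are solid. World frame = base frame: x ahead of the robot, y to its left, z up, the work surface at z = 0. Lengths are in m, angles in rad, forces in N, time in s.
With the tool pointing down it reaches from about 0.3 to 0.85 m from the base axis. Payload 5.4 kg.
Tool frame: the origin (TCP) lies between the finger pads; the fingertips stand 11 mm ahead of it and the grasp point (between the pads) lies 8 mm behind it; z points along the fingers, y is the line along which they close (so a half turn about z gives the same grasp; the last joint's range is limited). The gripper opens to 85 mm and grips with 20 to 120 N. Pads are 22 mm wide; open, the fingers measure 114 mm over their backs; the gripper's body (76 mm by 85 mm) begins 54 mm behind the grasp point. The pads swing forward as they close: fully open they stand 13 mm farther back than shut.
Start: joints at [1.132, 0.158, 1.597, -0, 1.386, -0.21], TCP at [0.13, 0.56, 0.242] pointing down, gripper open.
Joint ranges: [-2.91, 2.91], [-0.94, 2.29], [0.18, 2.7], [-1.29, 4.43], [0.17, 2.64], [-3, 3]. Speed limits (rad/s): [2.57, 2.57, 3.14, 3.14, 3.14, 3.14].

## Interface

Orientations are given as a 3x3 rotation matrix whose columns are the frame's x, y, z axes.
In Python, from workcell import arm gives the robot as it stands.
- The arm moves only by the tool jog_arm, never from a script. Its argument "moves" is a list of rows, each an object of numbers: "dx", "dy", "dz": the shift along the world's x, y, z as a fraction of full scale; "turn": the turn about the world's z as a fraction of full scale. A call has 1 to 5 rows; each row is the pose to reach, as a shift and turn from the pose commanded when the call began; what a row does not reach only later rows make up. Full scale, the value 1, is 300 mm for a shift and 90 degrees for a turn. A row lasts 1/8 s, in which the tool goes at most 62.5 mm and 10.7 degrees, less where a joint would pass 70% of its speed; a pose out of reach is approached as far as the arm can. A call with a number of a shift or a turn outside -1 to 1 is refused whole. A call with a gripper value outside its range is refused whole. "gripper" is the opening, from 0 (shut) to 1 (fully open), set as the call begins (left out, the last holds). The fingers move at their own pace and stop on an object; the grip force is fixed at half the most. Time passes only in rows, so rows that repeat a pose let the fingers close. It gives the time, the measured TCP pose, the force, the opening and the grip force at its end, in the units of the state.
- arm.state(): the state, without advancing time (a new reading comes with each control period).
- arm.snapshot(name): name is "scene" or "top" or "wrist"; returns the picture (420x560x3 uint8, red, green, blue); there is no depth.
- arm.camera_model(name): a dict with "fx", "fy", "cx", "cy" (pixels), "k1" (the pictures are not rectified: a ray, as slopes to the right and down, at radius r is drawn at 1 + k1 r^2 times it, then the intrinsics apply), "xyz" and "rotation" of the camera in the world. Camera axes: x right, y up, looking along -z (the intrinsics and any distortion apply to the point x, -y, -z); pixel columns grow to the right and rows downward; lengths in m; the calibration is good to about 2 mm. A picture is of the moment at which its call begins: read the wrist's pose just before it. camera_model takes no time and is no camera call; for the wrist camera it gives the pose at the moment of the call.
- arm.sign_off(): hands the job in; it is judged then, once.
The state is a dict: "time_s": time; "joint_pos": joint angles; "qd": joint speeds; "joint_efforts": joint torques, N m; "position": TCP position; "ee_rot": TCP orientation; "wrist_force": force on the tool from outside, world axes, zero at the start; "moment": the same for the moment, N m; "finger_gap": finger opening in m; "grip_force": force on a finger pad.
Only numpy, scipy, OpenCV 4.12 (cv2) and the standard library are available. Lean on these libraries where they do the work, as an engineer would, in place of code of your own. Each camera call takes 0.05 s, during which the arm holds its last target. There are 200 camera calls.

## Task

Close up the green fuel tank: set the tapered plug loosely into the slanting filler neck and let go of it while it still stands proud on the stiff seal. Then push it down with the fingers, firmly but without ramming it, until its flange sits flat on the rim, and gently lower the orange hinged dust cap fully shut over it. Leave the other things on the bench where they are.

Things in the scene. Friction and masses are not known exactly. Their poses are not given: they have to be found in the camera images.
- plug: Loose tapered plug, 79 mm high, standing on its narrow end. Origin at the centre of that end, z along its axis to the knob. Black rubber cone 31 mm across at z=0, 47 at z=45 mm; black flange 60 mm across, z=45 to 53 mm; red ribbed knob 30 mm across, z=53 to 79 mm (grip it there; flat top to push on). About 0.2 kg; round, its yaw does not matter.
- plug_flange (a point): Point on the plug's axis at the underside of the flange (z=45 mm in the plug).
- neck: Aluminium filler neck, fixed. Origin: centre of its open rim; z outwards along its axis, leaning 30 degrees from vertical to its -x (robot) side. Bore 50 mm across at the rim, 34 at 45 mm depth; rim 58 mm outside. A tight black seal disc in it holds the loose plug 8 to 10 mm proud; some 10 N along the axis slides disc and plug down till the flange meets the rim; the disc stays where pushed.
- tank: Green fuel tank, fixed, 176x202 mm, top at z=82 mm, with bracket feet on the bench; origin under its centre. The neck leans over its robot side.
- cap (a joint): Hinge angle of the orange dust cap: 0 shut, grows as it opens up and away behind the neck (2.4 at most; starts near 2). A stiff hinge: it stays where it is left and needs 2 to 3 N at its far edge to move.
- cap_hinge (a point): Point on the hinge axis of the cap: at x=+50 mm, y=0, z=0 in the neck's frame; the axis runs along the neck's y.
- cap_top (a point): Centre of the cap's closed outer end face. The cap is an upturned cup, 82 mm across at its mouth, 74 mm at the end face, 42 mm deep. Shut, this point is 46 mm above the rim on the neck's axis (50 mm from the hinge along the cap and 46 mm above it). The cap only shuts when the plug is home.
- grease_tin: Green round tin with a grey lid, 70 mm across, 39 mm high; origin under its centre. Bystander.
- carb_body: Bare aluminium carburettor body, 130x213x91 mm; origin at its underside. Bystander.
- screwdriver_red: Screwdriver with a red handle, 200 mm long, lying along its own y. Bystander.
- pliers: Pliers with red handles, 146 mm long, lying along own y. Bystander.
Not all that is in view belongs to the job. Leave any brown look-alike of the plug alone.

How it is judged:
By the outcome, as a careful person would: the job done as asked, in the order asked, and still so for the second after the job is handed in, with the robot touching nothing.
It also fails if it takes over 72 s, if anything falls off the work surface, if the arm or the gripper's body presses on something with over 40 N, if the wrist force passes 120 N, or if a joint passes its speed limit or range.

## Working session

There is one attempt and no reset: what is moved stays moved. The work goes in short steps, Python scripts to look and compute and a tool call to move; the robot and the scene stay as the last step left them, time stands still between calls to the robot, and variables do not carry over. Pictures are saved under pics/ and viewed, at most 10 in all, crops included, and the job is handed in when it is done.

Besides the shell and the picture viewer there is one more tool, called after "Call:" as name(argument=value, ...) on one line, values as JSON. jog_arm: Moves the arm, as the interface text tells. Shift numbers are shares of 300 mm and turn numbers shares of 90 degrees, none past 1 either way. Its arguments: {"type":"object","properties":{"moves":{"type":"array","items":{"type":"object","properties":{"dx":{"type":"number"},"dy":{"type":"number"},"dz":{"type":"number"},"turn":{"type":"number"}}}},"gripper":{"type":"number"}},"required":["moves"]}

```bash
ls; mkdir -p pics; python3 - <<'E'
from workcell import arm
import cv2, numpy as np
s=arm.state();print(s['time_s'],s['position'],s['finger_gap'],s['wrist_force'])
for n in("scene","top"):
    cv2.imwrite(f"pics/{n}1.png",arm.snapshot(n)[:,:,::-1]);print(n,arm.camera_model(n))
E
```

```text
pics
0.0 [0.1301886  0.55946962 0.2413285 ] 0.08527202052224268 [-0.04427683  0.39731953  0.84093064]
scene {'fx': 470.4898509381124, 'fy': 470.4898509381124, 'cx': 289.7678022992399, 'cy': 205.33632337521442, 'k1': -0.154181047746953, 'xyz': array([-0.21735616, -0.54897545,  1.12584182]), 'rotation': array([[ 0.48714807,  0.66087119, -0.57090807],
       [-0.873132  ,  0.35502129, -0.33406644],
       [-0.01809036,  0.66121793,  0.74997572]])}
top {'fx': 531.350416728872, 'fy': 531.350416728872, 'cx': 285.3038126543918, 'cy': 208.83376015928326, 'k1': -0.01807987646010173, 'xyz': array([ 0.30236355, -0.11971589,  1.30503331]), 'rotation': array([[ 1.95289116e-02,  9.85320572e-01, -1.69593606e-01],
       [-9.99809276e-01,  1.92148100e-02, -3.49328847e-03],
       [-1.83300081e-04,  1.69629480e-01,  9.85507892e-01]])}
```

View pics/scene1.png

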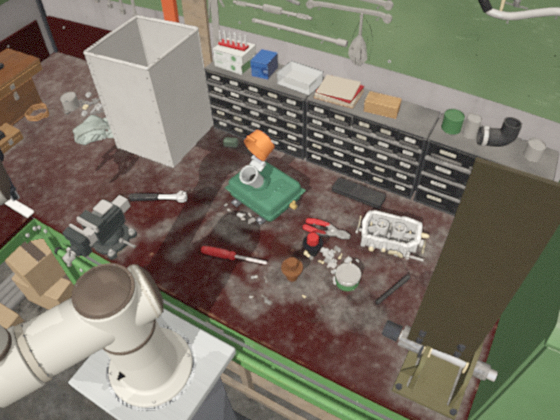

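View pics/top1.png

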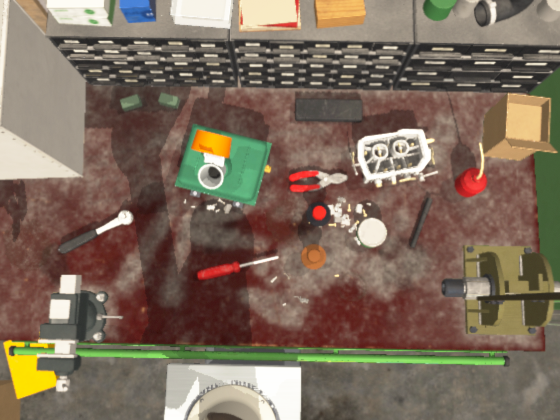

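The plug's red knob is at scene (313,240) and top (319,213). The neck rim is at scene (251,177) and top (210,175). The cap is orange and open at top (211,144). The brown look-alike is at top (313,257). Next I'll zoom in on these.

```bash
cat > h.py <<'E'
import numpy as np, cv2
from workcell import arm
def ray(m,u,v):
    d=np.array([(u-m['cx'])/m['fx'],(v-m['cy'])/m['fy']]); p=d.copy()
    for _ in range(30): p=d/(1+m['k1']*(p@p))
    r=m['rotation']@np.array([p[0],-p[1],-1]); return m['xyz'],r/np.linalg.norm(r)
def proj(m,P):
    q=(np.atleast_2d(P)-m['xyz'])@m['rotation']; p=np.c_[q[:,0],-q[:,1]]/-q[:,2:]
    p=p*(1+m['k1']*(p**2).sum(1,keepdims=True)); return p*[m['fx'],m['fy']]+[m['cx'],m['cy']]
def tri(obs):
    A=0;b=0;
    for m,u,v in obs:
        c,d=ray(m,u,v); M=np.eye(3)-np.outer(d,d); A=A+M; b=b+M@c
    P=np.linalg.solve(A,b); return P,[proj(m,P)[0]-[u,v] for m,u,v in obs]
def atz(m,u,v,z):
    c,d=ray(m,u,v); return c+d*(z-c[2])/d[2]
E
python3 - <<'E'
import cv2,numpy as np
s=cv2.imread('pics/scene1.png');t=cv2.imread('pics/top1.png')
def c(i,u,v,w=80,h=60): return cv2.resize(i[v:v+h,u:u+w],(400,300),interpolation=cv2.INTER_CUBIC)
cv2.imwrite('pics/z.png',np.vstack([np.hstack([c(s,220,130),c(s,280,215)]),np.hstack([c(t,172,130),c(t,285,190)])]))
E
```

```text
(no output)
```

View pics/z.png

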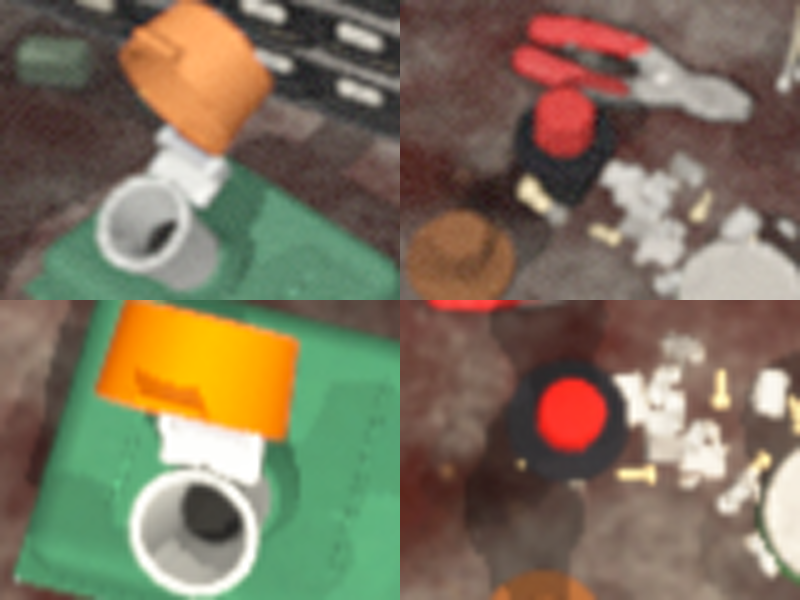

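The zoom (5x) shows the rim centre at scene (248.6,174.8) and top (210.4,175.8). The knob's top centre is at scene (312.6,236) and top (319.0,212.4). The tank and cap are yawed about -13°.

```bash
python3 - <<'E'
from h import *
np.set_printoptions(precision=4,suppress=True)
S=arm.camera_model('scene');T=arm.camera_model('top')
print('rim',tri([(S,248.6,174.8),(T,210.4,175.8)]))
print('knob',tri([(S,312.6,236),(T,319,212.4)]),atz(T,319,212.4,.079),atz(S,312.6,236,.079))
img=cv2.imread('pics/top1.png');hsv=cv2.cvtColor(img,cv2.COLOR_BGR2HSV)
g=cv2.inRange(hsv,(60,90,40),(95,255,255)); g[:100]=0;g[:,:160]=0;g[230:]=0;g[:,300:]=0
o=cv2.inRange(hsv,(8,150,120),(22,255,255));o[:120]=0;o[165:]=0;o[:,:170]=0;o[:,260:]=0
for n,mk in(('green',g|o),('orange',o)):
    k=max(cv2.findContours(mk,0,1)[0],key=cv2.contourArea);r=cv2.minAreaRect(k)
    b=cv2.boxPoints(r);W=np.array([atz(T,u,v,.082 if n=='green' else .2)for u,v in b])
    print(n,b,W)
    for i in range(4):
        d=W[(i+1)%4]-W[i];print(np.degrees(np.arctan2(d[1],d[0])),np.linalg.norm(d))
E
```

```text
rim (array([0.5735, 0.0525, 0.1485]), [array([-0.2661,  0.0421]), array([ 0.2842, -0.2151])])
knob (array([ 0.5067, -0.1951,  0.0821]), [array([-0.4338,  0.093 ]), array([ 0.4271, -0.3174])]) [ 0.5064 -0.1943  0.079 ] [ 0.5097 -0.195   0.079 ]
green [[174.526  184.8596]
 [190.37   122.7021]
 [270.9942 143.2534]
 [255.1502 205.4108]] [[ 0.565   0.1467  0.082 ]
 [ 0.7186  0.117   0.082 ]
 [ 0.671  -0.0781  0.082 ]
 [ 0.5196 -0.0447  0.082 ]]
-10.92984820915044 0.15635214213502296
-103.70234563248972 0.20087244450546662
167.5585960610835 0.15504163412327124
76.6369715049113 0.19672490650487345
orange [[190.4706 149.1177]
 [195.7059 128.1765]
 [233.1176 137.5294]
 [227.8824 158.4706]] [[0.619  0.091  0.2   ]
 [0.6662 0.082  0.2   ]
 [0.6467 0.     0.2   ]
 [0.5998 0.0096 0.2   ]]
-10.77780951973181 0.048048046491619194
-103.4178246819058 0.08424643643309275
168.5142076807617 0.04785462494164953
76.69836706910269 0.08364685173094834
```

```bash
cat >> h.py <<'E'
def frame(yaw):
    c,s=np.cos(yaw),np.sin(yaw); r3=np.sqrt(3)/2
    return np.array([[r3*c,r3*s,.5],[-s,c,0],[-.5*c,-.5*s,r3]]).T   # columns x,y,z
def capsil(R,yaw,th):
    F=frame(yaw); H=R+F[:,0]*.05
    u=-np.cos(th)*F[:,0]+np.sin(th)*F[:,2]; n=np.cos(th)*F[:,2]+np.sin(th)*F[:,0]
    a=np.linspace(0,2*np.pi,40)[:,None]
    return np.vstack([H+.05*u+w*n+r*(np.cos(a)*u+np.sin(a)*F[:,1]) for w,r in((.004,.041),(.046,.037))])
def orange(img,box):
    m=cv2.inRange(cv2.cvtColor(img,cv2.COLOR_RGB2HSV),(7,130,90),(22,255,255))
    k=np.zeros_like(m);x0,x1,y0,y1=box;k[y0:y1,x0:x1]=m[y0:y1,x0:x1];return cv2.morphologyEx(k,cv2.MORPH_CLOSE,np.ones((5,5)))
def iou(mask,m,P):
    h=cv2.convexHull((proj(m,P)*16).astype(np.int32)); z=np.zeros_like(mask); cv2.fillConvexPoly(z,h,255,shift=4)
    return (z&mask).sum()/ (z|mask).sum()
E
python3 - <<'E'
from h import *
from scipy.optimize import minimize
S=arm.camera_model('scene');T=arm.camera_model('top')
ms=orange(cv2.imread('pics/scene1.png')[:,:,::-1].copy(),(235,285,125,165));mt=orange(cv2.imread('pics/top1.png')[:,:,::-1].copy(),(170,260,120,166))
R=np.array([.5735,.0525,.1485])
f=lambda p:-(iou(ms,S,capsil(R+p[:3]/1000,np.radians(p[3]),p[4]/10))+iou(mt,T,capsil(R+p[:3]/1000,np.radians(p[3]),p[4]/10)))+.0005*(p[:3]@p[:3])+.0005*(p[3]+13.3)**2
for th in(18,20,22):
    r=minimize(f,[0,0,0,-13.3,th],method='Nelder-Mead',options=dict(initial_simplex=np.array([[0,0,0,-13.3,th]]+[list(np.array([0,0,0,-13.3,th])+3*e) for e in np.eye(5)])));print(r.x.round(2),r.fun)
s=arm.state();print(s['ee_rot'].round(3))
E
```

```text
[-3.400e-01  1.000e-02  2.660e+00 -1.265e+01  1.813e+01] -1.827182646744896
[ -0.71   0.45   4.19 -13.09  18.17] -1.8248740553346627
[  1.38   2.1    0.15 -13.41  18.12] -1.8040251649283843
[[-0.974  0.227 -0.001]
 [ 0.227  0.974 -0.002]
 [ 0.    -0.002 -1.   ]]
```

Call:
jog_arm(moves=[{"dx": 0.6,"dy": -0.75,"dz": 0.15},{"dx": 0.6,"dy": -0.75,"dz": 0.15},{"dx": 0.6,"dy": -0.75,"dz": 0.15},{"dx": 0.6,"dy": -0.75,"dz": 0.15},{"dx": 0.6,"dy": -0.75,"dz": 0.15}], gripper=0)

```text
invalid input
```

```bash
python3 - <<'E'
from h import *
S=arm.camera_model('scene');T=arm.camera_model('top')
print(atz(T,200,88,0),[atz(T,200,42,z) for z in(.1,.2,.3)])
for z in(.1,.2,.3):print(proj(S,[.85,-.05,z]),proj(T,[.85,-.05,z]))
E
```

```text
[0.84105453 0.11267195 0.        ] [array([0.91842185, 0.10059893, 0.1       ]), array([0.86729809, 0.08231605, 0.2       ]), array([0.81617434, 0.06403317, 0.3       ])]
[[320.97318333 143.37066918]] [[260.94481835  69.38993209]]
[[321.90500217 119.34631433]] [[258.91577393  50.20980921]]
[[322.89864101  92.99451589]] [[256.52141333  27.5707574 ]]
```

Call:
jog_arm(moves=[{"dx": 0.6,"dy": -0.75,"dz": 0.15,"turn": 0},{"dx": 0.6,"dy": -0.75,"dz": 0.15,"turn": 0},{"dx": 0.6,"dy": -0.75,"dz": 0.15,"turn": 0},{"dx": 0.6,"dy": -0.75,"dz": 0.15,"turn": 0},{"dx": 0.6,"dy": -0.75,"dz": 0.15,"turn": 0}], gripper=0.0)

```text
time_s: 0.72
position: [0.3116, 0.333, 0.2875]
ee_rot: [[-0.974, 0.228, 0.0], [0.228, 0.974, -0.0], [-0.0, -0.0, -1.0]]
wrist_force: [-0.2, 0.9, 0.1]
finger_gap: 0.0003
grip_force: 0.0
```

Call:
jog_arm(moves=[{"dx": 0.65,"dy": -0.75,"dz": 0,"turn": 0},{"dx": 0.65,"dy": -0.75,"dz": 0,"turn": 0},{"dx": 0.65,"dy": -0.75,"dz": 0,"turn": 0},{"dx": 0.65,"dy": -0.75,"dz": 0,"turn": 0},{"dx": 0.65,"dy": -0.75,"dz": 0,"turn": 0}])

```text
time_s: 1.35
position: [0.5064, 0.1078, 0.2868]
ee_rot: [[-0.974, 0.228, -0.001], [0.228, 0.974, -0.0], [0.001, -0.0, -1.0]]
wrist_force: [0.4, 0.5, 0.7]
finger_gap: -0.0002
grip_force: 0.0
```

Call:
jog_arm(moves=[{"dx": 0.08,"dy": -0.17,"dz": 0,"turn": 0},{"dx": 0.16,"dy": -0.17,"dz": -0.1,"turn": 0},{"dx": 0.16,"dy": -0.17,"dz": -0.1,"turn": 0}])

```text
time_s: 1.72
position: [0.5522, 0.0585, 0.254]
ee_rot: [[-0.974, 0.228, -0.007], [0.228, 0.974, 0.001], [0.007, -0.001, -1.0]]
wrist_force: [0.2, 0.6, 0.4]
finger_gap: -0.0002
grip_force: 0.0
```

```bash
python3 - <<'E'
from h import *
print(arm.state()['position'])
s=arm.snapshot('scene')[120:220,200:320,::-1]
t=arm.snapshot('top')[80:220,150:310,::-1]
cv2.imwrite('pics/a.png',np.hstack([cv2.resize(s,(480,400)),cv2.resize(t,(320,280)).copy() if 0 else cv2.resize(t[:140,:112],(320,400))]))
E
```

```text
[0.55222844 0.05850443 0.25395127]
```

View pics/a.png

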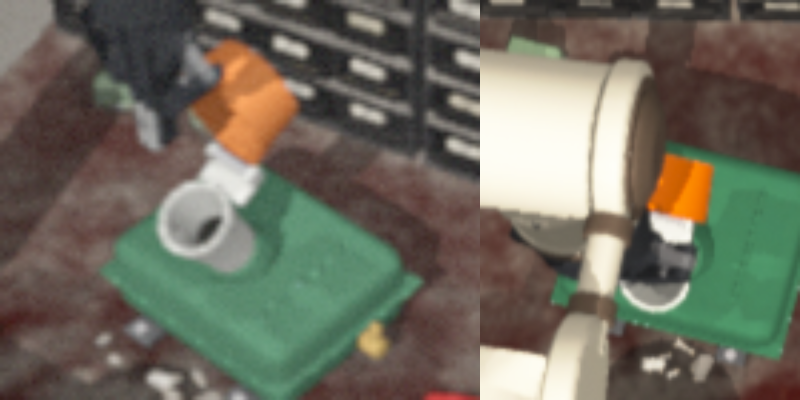

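The fingers are in front of the cap lip, clear of the neck. I'll push the cap a bit further open to make room for the gripper body.

Call:
jog_arm(moves=[{"dx": 0.05,"dy": -0.012,"dz": 0,"turn": 0},{"dx": 0.08,"dy": -0.02,"dz": 0,"turn": 0},{"dx": 0.11,"dy": -0.026,"dz": 0,"turn": 0},{"dx": 0.13,"dy": -0.031,"dz": 0,"turn": 0},{"dx": 0.15,"dy": -0.036,"dz": 0,"turn": 0}])

```text
time_s: 2.45
position: [0.5986, 0.0483, 0.2574]
ee_rot: [[-0.974, 0.227, -0.0], [0.227, 0.974, 0.0], [0.0, 0.0, -1.0]]
wrist_force: [-1.7, 0.8, 1.4]
finger_gap: 0.0001
grip_force: 0.7
```

Call:
jog_arm(moves=[{"dx": 0.02,"dy": -0.005,"dz": 0,"turn": 0},{"dx": 0.04,"dy": -0.009,"dz": 0,"turn": 0},{"dx": 0.055,"dy": -0.013,"dz": 0,"turn": 0},{"dx": 0.07,"dy": -0.016,"dz": 0,"turn": 0},{"dx": 0.07,"dy": -0.016,"dz": 0,"turn": 0}])

```text
time_s: 3.08
position: [0.6198, 0.0432, 0.2572]
ee_rot: [[-0.974, 0.227, 0.0], [0.227, 0.974, -0.0], [-0.0, -0.0, -1.0]]
wrist_force: [0.2, 0.2, 0.0]
finger_gap: -0.0001
grip_force: 0.1
```

Call:
jog_arm(moves=[{"dx": -0.15,"dy": 0.03,"dz": 0.1,"turn": 0},{"dx": -0.376,"dy": -0.79,"dz": 0.0,"turn": 0},{"dx": -0.376,"dy": -0.79,"dz": -0.1,"turn": 0},{"dx": -0.376,"dy": -0.79,"dz": -0.2,"turn": 0},{"dx": -0.376,"dy": -0.79,"dz": -0.2,"turn": 0}], gripper=1.0)

```text
time_s: 3.7
position: [0.5121, -0.1754, 0.208]
ee_rot: [[-0.974, 0.227, 0.003], [0.227, 0.974, -0.002], [-0.003, -0.001, -1.0]]
wrist_force: [0.3, 0.2, 0.2]
finger_gap: 0.0853
grip_force: 0.0
```

Call:
jog_arm(moves=[{"dx": 0,"dy": 0,"dz": 0,"turn": 0}])

```text
time_s: 3.82
position: [0.5101, -0.1761, 0.2056]
ee_rot: [[-0.973, 0.232, -0.003], [0.232, 0.973, 0.001], [0.003, 0.0, -1.0]]
wrist_force: [0.7, 0.7, -0.0]
finger_gap: 0.0857
grip_force: 0.0
```

```bash
python3 - <<'E'
from h import *
from scipy.optimize import minimize
S=arm.camera_model('scene');T=arm.camera_model('top');W=arm.camera_model('wrist')
i=arm.snapshot('wrist');s=arm.snapshot('scene');t=arm.snapshot('top')
ms=orange(s,(235,300,120,170));mt=orange(t,(170,270,100,166))
R=np.array([.5735,.0525,.1505])
print([(th,round(iou(ms,S,capsil(R,-.228,th)),3),round(iou(mt,T,capsil(R,-.228,th)),3)) for th in np.arange(1.7,2.45,.1)])
print(arm.state()['position'],W['xyz'],W['rotation'][:,2],proj(W,[.507,-.1945,.079]))
cv2.imwrite('pics/w1.png',i[:,:,::-1])
hsv=cv2.cvtColor(i,cv2.COLOR_RGB2HSV);m=cv2.inRange(hsv,(0,170,100),(6,255,255))|cv2.inRange(hsv,(174,170,100),(180,255,255))
n,l,st,c=cv2.connectedComponentsWithStats(m)
for k in range(1,n):
    if st[k,4]>150:print(st[k],c[k],atz(W,*c[k],.079))
E
```

```text
[(np.float64(1.7), np.float64(0.214), np.float64(0.421)), (np.float64(1.8), np.float64(0.222), np.float64(0.506)), (np.float64(1.9000000000000001), np.float64(0.246), np.float64(0.629)), (np.float64(2.0), np.float64(0.257), np.float64(0.741)), (np.float64(2.1000000000000005), np.float64(0.264), np.float64(0.856)), (np.float64(2.2), np.float64(0.277), np.float64(0.941)), (np.float64(2.3000000000000007), np.float64(0.28), np.float64(0.869)), (np.float64(2.4000000000000004), np.float64(0.278), np.float64(0.799))]
[ 0.5128992  -0.17310488  0.20871363] [ 0.4422118  -0.16015956  0.33543255] [-0.26633016  0.06382188  0.96176661] [[257.01793351 208.46926225]]
[432   0  54  21 564] [453.35106383   6.85460993] [ 0.39843821 -0.02766975  0.079     ]
[ 238  186   41   45 1442] [258.14424411 208.01317614] [ 0.50684996 -0.19357343  0.079     ]
[ 277  236   72   31 1054] [316.40132827 250.44971537] [ 0.55126317 -0.15744771  0.079     ]
[ 288  258   67   38 1076] [324.26208178 277.79925651] [ 0.57621665 -0.15607374  0.079     ]
```

View pics/w1.png

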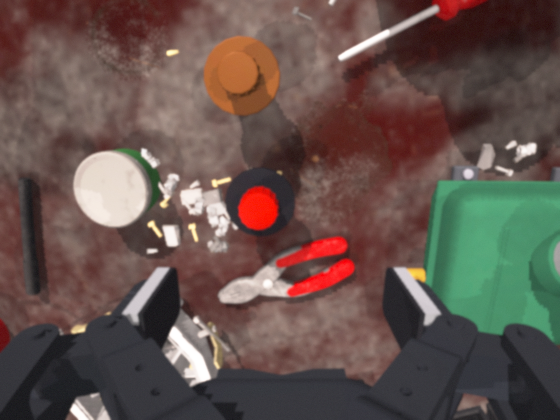

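Wrist view: the red knob is at (258,208), which puts the plug at (0.507,-0.194) and agrees with the other cameras. The cap is at about 2.2 rad.

Call:
jog_arm(moves=[{"dx": -0.015,"dy": -0.067,"dz": -0.1,"turn": 0},{"dx": -0.015,"dy": -0.067,"dz": -0.25,"turn": 0},{"dx": -0.015,"dy": -0.067,"dz": -0.35,"turn": 0},{"dx": -0.015,"dy": -0.067,"dz": -0.35,"turn": 0},{"dx": -0.015,"dy": -0.067,"dz": -0.35,"turn": 0}])

```text
time_s: 4.6
position: [0.5094, -0.1935, 0.1049]
ee_rot: [[-0.974, 0.225, 0.003], [0.225, 0.974, -0.002], [-0.003, -0.001, -1.0]]
wrist_force: [0.2, -0.6, 0.5]
finger_gap: 0.0854
grip_force: 0.0
```

Call:
jog_arm(moves=[{"dx": -0.007,"dy": -0.002,"dz": -0.06,"turn": 0},{"dx": -0.007,"dy": -0.002,"dz": -0.113,"turn": 0},{"dx": -0.007,"dy": -0.002,"dz": -0.113,"turn": 0},{"dx": -0.007,"dy": -0.002,"dz": -0.113,"turn": 0}])

```text
time_s: 5.1
position: [0.5056, -0.1942, 0.0688]
ee_rot: [[-0.974, 0.227, -0.0], [0.227, 0.974, 0.0], [0.0, 0.0, -1.0]]
wrist_force: [-0.3, 0.5, -1.2]
finger_gap: 0.0856
grip_force: 0.0
```

Call:
jog_arm(moves=[{"dx": 0,"dy": 0,"dz": 0,"turn": 0},{"dx": 0,"dy": 0,"dz": 0,"turn": 0},{"dx": 0,"dy": 0,"dz": 0,"turn": 0},{"dx": 0,"dy": 0,"dz": 0,"turn": 0},{"dx": 0,"dy": 0,"dz": 0,"turn": 0}], gripper=0.0)

```text
time_s: 5.72
position: [0.506, -0.1943, 0.0694]
ee_rot: [[-0.974, 0.227, 0.001], [0.227, 0.974, -0.001], [-0.001, -0.0, -1.0]]
wrist_force: [0.5, 0.2, 3.6]
finger_gap: 0.0282
grip_force: 59.2
```

Call:
jog_arm(moves=[{"dx": 0,"dy": 0,"dz": 0.15,"turn": 0},{"dx": 0,"dy": 0,"dz": 0.4,"turn": 0},{"dx": 0,"dy": 0.1,"dz": 0.64,"turn": 0},{"dx": 0.08,"dy": 0.3,"dz": 0.64,"turn": 0},{"dx": 0.15,"dy": 0.5,"dz": 0.64,"turn": 0}])

```text
time_s: 6.35
position: [0.5465, -0.0579, 0.2618]
ee_rot: [[-0.974, 0.229, 0.003], [0.229, 0.974, -0.001], [-0.003, -0.0, -1.0]]
wrist_force: [0.3, -1.2, -2.4]
finger_gap: 0.0281
grip_force: 59.8
```

Call:
jog_arm(moves=[{"dx": 0.05,"dy": 0.15,"dz": 0,"turn": 0},{"dx": 0.07,"dy": 0.28,"dz": 0,"turn": 0},{"dx": 0.07,"dy": 0.32,"dz": 0,"turn": 0},{"dx": 0.07,"dy": 0.32,"dz": 0,"turn": 0}])

```text
time_s: 6.85
position: [0.566, 0.0376, 0.2591]
ee_rot: [[-0.974, 0.226, -0.002], [0.226, 0.974, -0.0], [0.002, -0.001, -1.0]]
wrist_force: [-0.8, -0.2, -1.7]
finger_gap: 0.028
grip_force: 59.9
```

```bash
python3 - <<'E'
from h import *
s=arm.state();print(s['position'],s['wrist_force'],s['finger_gap'])
a=arm.snapshot('scene')[110:210,190:310,::-1]
w=arm.snapshot('wrist')[:,:,::-1]
cv2.imwrite('pics/b.png',np.hstack([cv2.resize(a,(400,400)),cv2.resize(w,(400,400))]))
E
```

```text
[0.56598362 0.03758415 0.25907953] [-0.79836159 -0.19038275 -1.72152427] 0.028044127568818723
```

View pics/b.png

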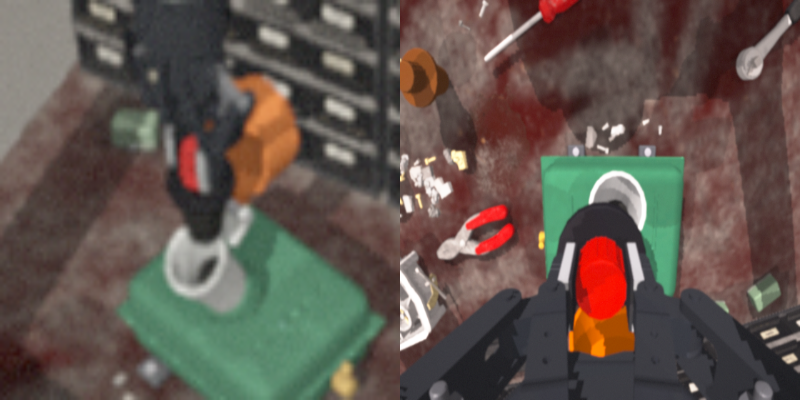

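The plug hangs upright in the grip just short of the neck. I'll check my rim estimate against the wrist view.

```bash
python3 - <<'E'
from h import *
W=arm.camera_model('wrist');R=np.array([.5735,.0525,.1505]);F=frame(-.228)
a=np.linspace(0,2*np.pi,72);p=proj(W,R+.029*(np.cos(a)[:,None]*F[:,0]+np.sin(a)[:,None]*F[:,1]))
print((p.min(0)/[1.4,1.05]+[400,0]),(p.max(0)/[1.4,1.05]+[400,0]))
E
```

```text
[589.62239464 170.61773568] [647.40458303 245.80156493]
```

Call:
jog_arm(moves=[{"dx": 0.022,"dy": 0.05,"dz": 0,"turn": 0},{"dx": 0.022,"dy": 0.05,"dz": -0.03,"turn": 0},{"dx": 0.022,"dy": 0.05,"dz": -0.08,"turn": 0},{"dx": 0.022,"dy": 0.05,"dz": -0.12,"turn": 0},{"dx": 0.022,"dy": 0.05,"dz": -0.14,"turn": 0}])

```text
time_s: 7.58
position: [0.5719, 0.0524, 0.2161]
ee_rot: [[-0.974, 0.227, -0.004], [0.227, 0.974, 0.0], [0.004, -0.0, -1.0]]
wrist_force: [-3.7, 0.4, 0.6]
finger_gap: 0.028
grip_force: 60.0
```

Call:
jog_arm(moves=[{"dx": -0.01,"dy": 0.002,"dz": -0.005,"turn": 0},{"dx": -0.02,"dy": 0.005,"dz": -0.01,"turn": 0},{"dx": -0.03,"dy": 0.007,"dz": -0.018,"turn": 0},{"dx": -0.037,"dy": 0.009,"dz": -0.025,"turn": 0},{"dx": -0.037,"dy": 0.009,"dz": -0.025,"turn": 0}])

```text
time_s: 8.2
position: [0.562, 0.0551, 0.2105]
ee_rot: [[-0.974, 0.227, 0.0], [0.227, 0.974, -0.0], [-0.0, 0.0, -1.0]]
wrist_force: [0.6, 0.4, -2.8]
finger_gap: 0.028
grip_force: 60.0
```

Call:
jog_arm(moves=[{"dx": -0.01,"dy": 0.002,"dz": -0.005,"turn": 0},{"dx": -0.02,"dy": 0.005,"dz": -0.012,"turn": 0},{"dx": -0.028,"dy": 0.006,"dz": -0.022,"turn": 0},{"dx": -0.033,"dy": 0.008,"dz": -0.033,"turn": 0},{"dx": -0.033,"dy": 0.008,"dz": -0.033,"turn": 0}])

```text
time_s: 8.82
position: [0.5592, 0.0559, 0.2083]
ee_rot: [[-0.974, 0.227, 0.021], [0.227, 0.974, -0.004], [-0.021, 0.001, -1.0]]
wrist_force: [7.9, -2.7, 16.6]
finger_gap: 0.0275
grip_force: 62.1
```

Call:
jog_arm(moves=[{"dx": 0.02,"dy": -0.005,"dz": 0.045,"turn": 0},{"dx": 0.045,"dy": -0.011,"dz": 0.05,"turn": 0},{"dx": 0.071,"dy": -0.017,"dz": 0.05,"turn": 0},{"dx": 0.071,"dy": -0.017,"dz": 0.05,"turn": 0}])

```text
time_s: 9.32
position: [0.572, 0.0527, 0.214]
ee_rot: [[-0.974, 0.227, -0.006], [0.227, 0.974, 0.001], [0.006, -0.0, -1.0]]
wrist_force: [-4.2, 0.5, 2.0]
finger_gap: 0.0277
grip_force: 60.4
```

```bash
python3 - <<'E'
from h import *
a=arm.snapshot('scene')[110:210,190:310,::-1]
w=arm.snapshot('wrist')[150:350,180:460,::-1]
cv2.imwrite('pics/c.png',np.hstack([cv2.resize(a,(400,400)),cv2.resize(w,(400,400))]))
E
```

```text
(no output)
```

View pics/c.png

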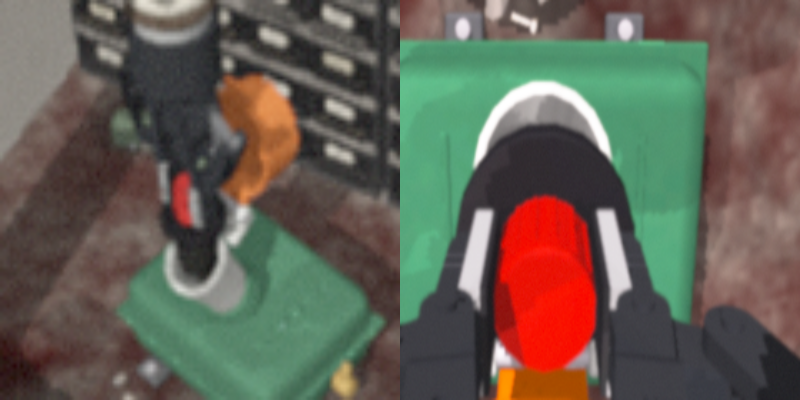

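Call:
jog_arm(moves=[{"dx": 0,"dy": 0,"dz": 0,"turn": 0},{"dx": 0,"dy": 0,"dz": -0.012,"turn": 0},{"dx": 0,"dy": 0,"dz": -0.023,"turn": 0},{"dx": 0,"dy": 0,"dz": -0.033,"turn": 0},{"dx": 0,"dy": 0,"dz": -0.033,"turn": 0}])

```text
time_s: 10.05
position: [0.5711, 0.0533, 0.2052]
ee_rot: [[-0.974, 0.226, -0.006], [0.226, 0.974, 0.001], [0.007, -0.0, -1.0]]
wrist_force: [-11.1, 2.5, 5.4]
finger_gap: 0.0281
grip_force: 60.9
```

Call:
jog_arm(moves=[{"dx": -0.01,"dy": 0.002,"dz": -0.004,"turn": 0},{"dx": -0.02,"dy": 0.005,"dz": -0.008,"turn": 0},{"dx": -0.03,"dy": 0.007,"dz": -0.01,"turn": 0},{"dx": -0.038,"dy": 0.009,"dz": -0.012,"turn": 0},{"dx": -0.038,"dy": 0.009,"dz": -0.012,"turn": 0}])

```text
time_s: 10.68
position: [0.5644, 0.0545, 0.2034]
ee_rot: [[-0.974, 0.227, 0.007], [0.227, 0.974, -0.001], [-0.007, 0.001, -1.0]]
wrist_force: [6.0, -0.8, -1.0]
finger_gap: 0.0281
grip_force: 60.3
```

Call:
jog_arm(moves=[{"dx": -0.008,"dy": 0.002,"dz": 0,"turn": 0},{"dx": -0.016,"dy": 0.004,"dz": -0.003,"turn": 0},{"dx": -0.024,"dy": 0.006,"dz": -0.006,"turn": 0},{"dx": -0.03,"dy": 0.007,"dz": -0.01,"turn": 0},{"dx": -0.03,"dy": 0.007,"dz": -0.01,"turn": 0}])

```text
time_s: 11.3
position: [0.5576, 0.0561, 0.2034]
ee_rot: [[-0.974, 0.227, 0.013], [0.227, 0.974, -0.002], [-0.014, 0.001, -1.0]]
wrist_force: [6.6, -2.5, 8.7]
finger_gap: 0.028
grip_force: 62.0
```

Call:
jog_arm(moves=[{"dx": -0.01,"dy": 0.002,"dz": 0.003,"turn": 0},{"dx": -0.02,"dy": 0.005,"dz": 0.003,"turn": 0},{"dx": -0.03,"dy": 0.007,"dz": 0.0,"turn": 0},{"dx": -0.035,"dy": 0.008,"dz": 0.0,"turn": 0},{"dx": -0.035,"dy": 0.008,"dz": 0.0,"turn": 0}])

```text
time_s: 11.92
position: [0.5462, 0.0587, 0.2025]
ee_rot: [[-0.974, 0.227, 0.011], [0.227, 0.974, -0.002], [-0.011, 0.001, -1.0]]
wrist_force: [4.7, -0.5, 7.1]
finger_gap: 0.028
grip_force: 62.8
```

```bash
python3 - <<'E'
from h import *
a=arm.snapshot('scene')[110:210,190:310,::-1]
w=arm.snapshot('wrist')[150:350,180:460,::-1]
cv2.imwrite('pics/d.png',np.hstack([cv2.resize(a,(400,400)),cv2.resize(w,(400,400))]))
E
```

```text
(no output)
```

View pics/d.png

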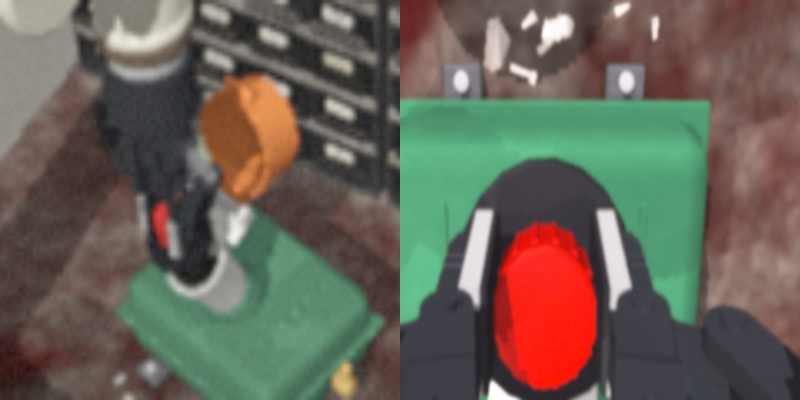

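The plug has tilted well towards the neck's axis. Now I'll feed it in along the axis.

Call:
jog_arm(moves=[{"dx": 0,"dy": 0,"dz": -0.01,"turn": 0},{"dx": 0.006,"dy": -0.001,"dz": -0.02,"turn": 0},{"dx": 0.011,"dy": -0.003,"dz": -0.03,"turn": 0},{"dx": 0.016,"dy": -0.004,"dz": -0.04,"turn": 0},{"dx": 0.016,"dy": -0.004,"dz": -0.04,"turn": 0}])

```text
time_s: 12.65
position: [0.5524, 0.0575, 0.192]
ee_rot: [[-0.974, 0.227, 0.014], [0.227, 0.974, -0.002], [-0.014, 0.001, -1.0]]
wrist_force: [5.6, -1.0, 11.0]
finger_gap: 0.0281
grip_force: 63.1
```

Call:
jog_arm(moves=[{"dx": -0.008,"dy": 0.002,"dz": 0,"turn": 0},{"dx": -0.012,"dy": 0.003,"dz": 0,"turn": 0},{"dx": -0.008,"dy": 0.002,"dz": -0.008,"turn": 0},{"dx": -0.004,"dy": 0.001,"dz": -0.014,"turn": 0},{"dx": -0.004,"dy": 0.001,"dz": -0.014,"turn": 0}])

```text
time_s: 13.28
position: [0.5501, 0.0577, 0.1868]
ee_rot: [[-0.974, 0.227, 0.011], [0.227, 0.974, -0.002], [-0.011, 0.0, -1.0]]
wrist_force: [2.6, -0.8, 9.5]
finger_gap: 0.028
grip_force: 61.9
```

Call:
jog_arm(moves=[{"dx": 0.005,"dy": -0.001,"dz": -0.005,"turn": 0},{"dx": 0.01,"dy": -0.002,"dz": -0.01,"turn": 0},{"dx": 0.01,"dy": -0.002,"dz": -0.012,"turn": 0},{"dx": 0.01,"dy": -0.002,"dz": -0.012,"turn": 0}])

```text
time_s: 13.78
position: [0.5527, 0.0572, 0.1844]
ee_rot: [[-0.974, 0.227, 0.01], [0.227, 0.974, -0.002], [-0.01, 0.0, -1.0]]
wrist_force: [-1.1, -0.9, 16.8]
finger_gap: 0.028
grip_force: 62.7
```

Call:
jog_arm(moves=[{"dx": 0,"dy": 0,"dz": 0.008,"turn": 0},{"dx": 0,"dy": 0,"dz": 0.008,"turn": 0},{"dx": 0,"dy": 0,"dz": 0.008,"turn": 0},{"dx": 0,"dy": 0,"dz": 0.008,"turn": 0}], gripper=0.6)

```text
time_s: 14.28
position: [0.5487, 0.0581, 0.181]
ee_rot: [[-0.974, 0.227, -0.001], [0.227, 0.974, 0.0], [0.001, -0.0, -1.0]]
wrist_force: [-0.1, -0.6, 1.0]
finger_gap: 0.0513
grip_force: 0.0
```

Call:
jog_arm(moves=[{"dx": -0.01,"dy": 0.002,"dz": 0.05,"turn": 0},{"dx": -0.06,"dy": 0.014,"dz": 0.15,"turn": 0},{"dx": -0.15,"dy": 0.035,"dz": 0.28,"turn": 0},{"dx": -0.2,"dy": 0.047,"dz": 0.3,"turn": 0},{"dx": -0.2,"dy": 0.047,"dz": 0.3,"turn": 0}])

```text
time_s: 14.9
position: [0.4892, 0.0725, 0.2734]
ee_rot: [[-0.974, 0.226, 0.003], [0.226, 0.974, -0.0], [-0.003, 0.0, -1.0]]
wrist_force: [0.7, 0.1, 0.4]
finger_gap: 0.0514
grip_force: 0.0
```

```bash
python3 - <<'E'
from h import *
s=arm.snapshot('scene');w=arm.snapshot('wrist');W=arm.camera_model('wrist');t=arm.snapshot('top')
S=arm.camera_model('scene')
R=np.array([.5735,.0525,.1505]);F=frame(-.228)
print('home knob top proj',proj(S,R+F[:,2]*.034),proj(S,R+F[:,2]*.043),proj(W,R+F[:,2]*.034),proj(W,R+F[:,2]*.043))
cv2.imwrite('pics/e.png',np.hstack([cv2.resize(s[110:210,190:310,::-1],(400,400)),cv2.resize(w[:,:,::-1],(400,400))]))
E
```

```text
home knob top proj [[243.23036934 170.25771843]] [[241.85668818 169.14119112]] [[281.44290015 311.44204585]] [[281.44772794 311.96496637]]
```

View pics/e.png

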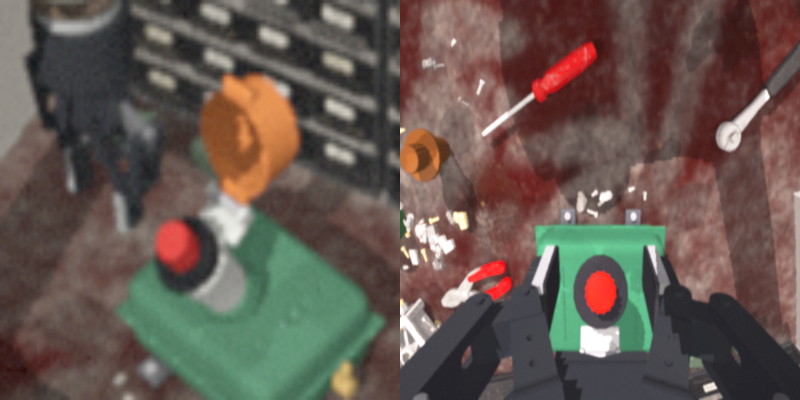

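The plug stands loose and aligned in the neck, flange clear of the rim, and the grip is released. I'll shut the fingers and push it along the neck axis.

Call:
jog_arm(moves=[{"dx": 0,"dy": 0,"dz": 0,"turn": 0},{"dx": 0,"dy": 0,"dz": 0,"turn": 0},{"dx": 0.1,"dy": -0.023,"dz": -0.1,"turn": 0},{"dx": 0.152,"dy": -0.035,"dz": -0.19,"turn": 0},{"dx": 0.152,"dy": -0.035,"dz": -0.19,"turn": 0}], gripper=0.0)

```text
time_s: 15.68
position: [0.5336, 0.0616, 0.2118]
ee_rot: [[-0.974, 0.227, -0.006], [0.227, 0.974, 0.001], [0.006, -0.001, -1.0]]
wrist_force: [-0.4, -0.9, -0.1]
finger_gap: -0.0001
grip_force: 0.0
```

Call:
jog_arm(moves=[{"dx": 0,"dy": 0,"dz": 0,"turn": 0},{"dx": 0.008,"dy": -0.002,"dz": -0.014,"turn": 0},{"dx": 0.016,"dy": -0.004,"dz": -0.029,"turn": 0},{"dx": 0.021,"dy": -0.005,"dz": -0.038,"turn": 0},{"dx": 0.024,"dy": -0.006,"dz": -0.043,"turn": 0}])

```text
time_s: 16.3
position: [0.5419, 0.0599, 0.2015]
ee_rot: [[-0.974, 0.227, -0.0], [0.227, 0.974, 0.0], [0.0, -0.0, -1.0]]
wrist_force: [0.4, -0.1, 0.3]
finger_gap: 0.0002
grip_force: 0.3
```

Call:
jog_arm(moves=[{"dx": 0.002,"dy": 0,"dz": -0.004,"turn": 0},{"dx": 0.004,"dy": -0.001,"dz": -0.008,"turn": 0},{"dx": 0.006,"dy": -0.001,"dz": -0.012,"turn": 0},{"dx": 0.008,"dy": -0.002,"dz": -0.015,"turn": 0},{"dx": 0.008,"dy": -0.002,"dz": -0.015,"turn": 0}])

```text
time_s: 16.92
position: [0.5446, 0.0595, 0.1993]
ee_rot: [[-0.974, 0.227, 0.001], [0.227, 0.974, 0.0], [-0.001, 0.0, -1.0]]
wrist_force: [-5.7, 0.2, 10.8]
finger_gap: 0.0002
grip_force: 5.9
```

Contact is exactly where a plug standing 9 mm proud would be, with about 12 N along the axis. I'll continue slowly.

Call:
jog_arm(moves=[{"dx": 0.002,"dy": 0,"dz": -0.003,"turn": 0},{"dx": 0.004,"dy": -0.001,"dz": -0.006,"turn": 0},{"dx": 0.006,"dy": -0.001,"dz": -0.01,"turn": 0},{"dx": 0.008,"dy": -0.002,"dz": -0.014,"turn": 0},{"dx": 0.01,"dy": -0.002,"dz": -0.017,"turn": 0}])

```text
time_s: 17.55
position: [0.5479, 0.0586, 0.1947]
ee_rot: [[-0.974, 0.227, 0.002], [0.227, 0.974, -0.001], [-0.002, -0.0, -1.0]]
wrist_force: [-7.5, -0.5, 14.6]
finger_gap: -0.0003
grip_force: 8.2
```

Call:
jog_arm(moves=[{"dx": 0.002,"dy": 0,"dz": -0.003,"turn": 0},{"dx": 0.003,"dy": -0.001,"dz": -0.006,"turn": 0},{"dx": 0.005,"dy": -0.001,"dz": -0.009,"turn": 0},{"dx": 0.006,"dy": -0.001,"dz": -0.011,"turn": 0},{"dx": 0.006,"dy": -0.001,"dz": -0.011,"turn": 0}])

```text
time_s: 18.18
position: [0.548, 0.0585, 0.1941]
ee_rot: [[-0.974, 0.226, -0.003], [0.226, 0.974, -0.001], [0.002, -0.001, -1.0]]
wrist_force: [-20.7, -0.1, 31.3]
finger_gap: 0.0001
grip_force: 18.9
```

Call:
jog_arm(moves=[{"dx": -0.015,"dy": 0.004,"dz": 0.035,"turn": 0},{"dx": 0.0,"dy": 0.0,"dz": 0.04,"turn": 0},{"dx": 0.015,"dy": -0.003,"dz": 0.04,"turn": 0},{"dx": 0.02,"dy": -0.005,"dz": 0.027,"turn": 0},{"dx": 0.02,"dy": -0.005,"dz": 0.027,"turn": 0}])

```text
time_s: 18.8
position: [0.5553, 0.057, 0.1988]
ee_rot: [[-0.974, 0.227, -0.001], [0.227, 0.974, 0.0], [0.001, -0.0, -1.0]]
wrist_force: [-8.0, 1.9, 14.8]
finger_gap: 0.0001
grip_force: 8.4
```

Call:
jog_arm(moves=[{"dx": 0.002,"dy": 0,"dz": -0.003,"turn": 0},{"dx": 0.004,"dy": -0.001,"dz": -0.006,"turn": 0},{"dx": 0.006,"dy": -0.001,"dz": -0.009,"turn": 0},{"dx": 0.006,"dy": -0.001,"dz": -0.01,"turn": 0},{"dx": 0.006,"dy": -0.001,"dz": -0.01,"turn": 0}])

```text
time_s: 19.42
position: [0.5557, 0.057, 0.1985]
ee_rot: [[-0.974, 0.226, -0.004], [0.226, 0.974, -0.0], [0.004, -0.001, -1.0]]
wrist_force: [-21.5, 2.0, 32.5]
finger_gap: -0.0001
grip_force: 19.6
```

The same axial depth under about 38 N at both contact points means the plug is seated flat. I'll retreat upwards, then go over behind the cap.

Call:
jog_arm(moves=[{"dx": -0.04,"dy": 0.009,"dz": 0.1,"turn": 0},{"dx": -0.08,"dy": 0.018,"dz": 0.28,"turn": 0},{"dx": -0.25,"dy": 0.058,"dz": 0.38,"turn": 0},{"dx": -0.25,"dy": 0.058,"dz": 0.38,"turn": 0}])

```text
time_s: 19.92
position: [0.4817, 0.0746, 0.3108]
ee_rot: [[-0.974, 0.226, 0.006], [0.226, 0.974, -0.0], [-0.006, 0.001, -1.0]]
wrist_force: [1.1, -0.3, 0.4]
finger_gap: -0.0001
grip_force: 0.0
```

```bash
python3 - <<'E'
from h import *
s=arm.snapshot('scene');w=arm.snapshot('wrist');t=arm.snapshot('top')
print(arm.state()['position'])
cv2.imwrite('pics/s2.png',s[:,:,::-1]);cv2.imwrite('pics/w2.png',w[:,:,::-1])
old=cv2.imread('pics/e.png')[:,:400,::-1];new=cv2.resize(s[110:210,190:310],(400,400))
for i in(old,new):
    i=np.ascontiguousarray(i);h=cv2.cvtColor(i,cv2.COLOR_RGB2HSV);m=cv2.inRange(h,(0,150,100),(7,255,255))|cv2.inRange(h,(172,150,100),(180,255,255))
    n,l,st,c=cv2.connectedComponentsWithStats(m[200:300,130:230]);k=1+st[1:,4].argmax();print(st[k],c[k]*[.3,.25])
E
```

```text
[0.4820136  0.07379446 0.30640384]
[  27   21   42   51 1641] [14.28848263 11.49390615]
[  33   24   43   50 1597] [15.92667502 12.14793363]
```

The knob shifted (1.6,0.7) px in the scene view, which matches about 9 mm of travel, so the plug is home.

Call:
jog_arm(moves=[{"dx": 0.2,"dy": -0.047,"dz": 0.01,"turn": 0},{"dx": 0.4,"dy": -0.094,"dz": 0.01,"turn": 0},{"dx": 0.6,"dy": -0.141,"dz": 0.01,"turn": 0},{"dx": 0.715,"dy": -0.168,"dz": 0.01,"turn": 0},{"dx": 0.715,"dy": -0.168,"dz": 0.01,"turn": 0}])

```text
time_s: 20.7
position: [0.6978, 0.0222, 0.3054]
ee_rot: [[-0.974, 0.228, -0.006], [0.228, 0.974, 0.001], [0.006, -0.001, -1.0]]
wrist_force: [1.1, 1.1, 0.4]
finger_gap: -0.0002
grip_force: 0.0
```

Call:
jog_arm(moves=[{"dx": 0,"dy": 0,"dz": -0.1,"turn": 0},{"dx": 0,"dy": 0,"dz": -0.2,"turn": 0},{"dx": 0,"dy": 0,"dz": -0.21,"turn": 0},{"dx": 0,"dy": 0,"dz": -0.21,"turn": 0}])

```text
time_s: 21.2
position: [0.6964, 0.0236, 0.2482]
ee_rot: [[-0.974, 0.227, -0.0], [0.227, 0.974, -0.0], [0.0, -0.0, -1.0]]
wrist_force: [0.4, -0.0, 0.6]
finger_gap: 0.0001
grip_force: 0.0
```

```bash
cat > cap.py <<'E'
from h import *
S=arm.camera_model('scene');T=arm.camera_model('top');R=np.array([.5735,.0525,.1510])
p=arm.state()['position'];d=p-R;h=d[0]*.974-d[1]*.228
t=arm.snapshot('top');s=arm.snapshot('scene')
mt=orange(t,(170,270,100,210));ms=orange(s,(225,300,120,190))
ths=np.arange(0,2.4,.1);a=[iou(mt,T,capsil(R,-.228,x)) for x in ths];b=[iou(ms,S,capsil(R,-.228,x)) for x in ths]
print('tcp h,z mm',round(h*1000,1),round(d[2]*1000,1),'th top',ths[np.argmax(a)],max(a),'scene',ths[np.argmax(b)],max(b))
E
python3 cap.py
```

```text
tcp h,z mm 126.2 97.2 th top 2.2 0.3637873754152824 scene 2.2 0.8998609179415855
```

The tip is behind the cap. I'll follow the closing arc in small steps.

Call:
jog_arm(moves=[{"dx": -0.03,"dy": 0.007,"dz": 0.01,"turn": 0},{"dx": -0.05,"dy": 0.012,"dz": 0.02,"turn": 0},{"dx": -0.065,"dy": 0.015,"dz": 0.025,"turn": 0},{"dx": -0.08,"dy": 0.018,"dz": 0.03,"turn": 0},{"dx": -0.091,"dy": 0.021,"dz": 0.03,"turn": 0}])

```text
time_s: 21.92
position: [0.6695, 0.0298, 0.2579]
ee_rot: [[-0.974, 0.227, 0.002], [0.227, 0.974, -0.0], [-0.002, 0.0, -1.0]]
wrist_force: [4.6, -1.4, 2.7]
finger_gap: -0.0001
grip_force: 2.1
```

Call:
jog_arm(moves=[{"dx": -0.013,"dy": 0.003,"dz": 0.006,"turn": 0},{"dx": -0.026,"dy": 0.006,"dz": 0.012,"turn": 0},{"dx": -0.039,"dy": 0.009,"dz": 0.019,"turn": 0},{"dx": -0.052,"dy": 0.012,"dz": 0.025,"turn": 0},{"dx": -0.065,"dy": 0.015,"dz": 0.031,"turn": 0}])

```text
time_s: 22.55
position: [0.6492, 0.0345, 0.2663]
ee_rot: [[-0.974, 0.227, -0.0], [0.227, 0.974, 0.0], [0.0, -0.0, -1.0]]
wrist_force: [3.1, -0.7, 4.3]
finger_gap: -0.0
grip_force: 2.2
```

```bash
python3 cap.py
```

```text
tcp h,z mm 77.9 115.3 th top 1.8 0.44766146993318484 scene 1.8 0.9315525876460768
```

Call:
jog_arm(moves=[{"dx": -0.014,"dy": 0.003,"dz": 0.004,"turn": 0},{"dx": -0.028,"dy": 0.006,"dz": 0.008,"turn": 0},{"dx": -0.042,"dy": 0.01,"dz": 0.011,"turn": 0},{"dx": -0.055,"dy": 0.013,"dz": 0.013,"turn": 0},{"dx": -0.068,"dy": 0.016,"dz": 0.014,"turn": 0}])

```text
time_s: 23.28
position: [0.6286, 0.0393, 0.2698]
ee_rot: [[-0.974, 0.227, -0.001], [0.227, 0.974, 0.0], [0.001, -0.0, -1.0]]
wrist_force: [1.8, 0.7, 0.6]
finger_gap: 0.0001
grip_force: 1.0
```

Call:
jog_arm(moves=[{"dx": -0.014,"dy": 0.003,"dz": 0.001,"turn": 0},{"dx": -0.028,"dy": 0.006,"dz": 0.001,"turn": 0},{"dx": -0.042,"dy": 0.01,"dz": 0,"turn": 0},{"dx": -0.056,"dy": 0.013,"dz": -0.002,"turn": 0},{"dx": -0.071,"dy": 0.017,"dz": -0.005,"turn": 0}])

```text
time_s: 23.9
position: [0.6076, 0.0442, 0.2688]
ee_rot: [[-0.974, 0.227, -0.0], [0.227, 0.974, -0.0], [0.0, -0.0, -1.0]]
wrist_force: [1.3, -1.3, 0.5]
finger_gap: -0.0
grip_force: 0.7
```

```bash
python3 cap.py
```

```text
tcp h,z mm 35.1 117.8 th top 1.2000000000000002 0.41872278664731494 scene 1.3 0.8685185185185185
```

Call:
jog_arm(moves=[{"dx": -0.014,"dy": 0.003,"dz": -0.003,"turn": 0},{"dx": -0.028,"dy": 0.006,"dz": -0.007,"turn": 0},{"dx": -0.041,"dy": 0.01,"dz": -0.012,"turn": 0},{"dx": -0.054,"dy": 0.013,"dz": -0.017,"turn": 0},{"dx": -0.067,"dy": 0.016,"dz": -0.023,"turn": 0}])

```text
time_s: 24.62
position: [0.5876, 0.0491, 0.2619]
ee_rot: [[-0.974, 0.227, 0.0], [0.227, 0.974, -0.0], [-0.0, -0.0, -1.0]]
wrist_force: [1.0, -0.7, 0.1]
finger_gap: 0.0003
grip_force: 0.7
```

Call:
jog_arm(moves=[{"dx": -0.013,"dy": 0.003,"dz": -0.007,"turn": 0},{"dx": -0.025,"dy": 0.006,"dz": -0.015,"turn": 0},{"dx": -0.037,"dy": 0.009,"dz": -0.023,"turn": 0},{"dx": -0.048,"dy": 0.012,"dz": -0.032,"turn": 0},{"dx": -0.059,"dy": 0.014,"dz": -0.042,"turn": 0}])

```text
time_s: 25.25
position: [0.5698, 0.0534, 0.2493]
ee_rot: [[-0.974, 0.227, -0.0], [0.227, 0.974, 0.0], [0.0, -0.0, -1.0]]
wrist_force: [-0.0, -1.3, 2.5]
finger_gap: -0.0003
grip_force: 1.0
```

```bash
python3 cap.py
```

```text
tcp h,z mm -3.8 98.3 th top 0.2 0.3898832684824903 scene 0.7000000000000001 0.8252688172043011
```

Call:
jog_arm(moves=[{"dx": -0.016,"dy": 0.004,"dz": -0.009,"turn": 0},{"dx": -0.031,"dy": 0.007,"dz": -0.019,"turn": 0},{"dx": -0.046,"dy": 0.011,"dz": -0.03,"turn": 0},{"dx": -0.06,"dy": 0.014,"dz": -0.042,"turn": 0},{"dx": -0.075,"dy": 0.018,"dz": -0.055,"turn": 0}])

```text
time_s: 25.98
position: [0.5474, 0.0588, 0.2326]
ee_rot: [[-0.974, 0.227, 0.0], [0.227, 0.974, 0.0], [-0.0, 0.0, -1.0]]
wrist_force: [1.5, 0.9, 2.0]
finger_gap: 0.0001
grip_force: 0.5
```

Call:
jog_arm(moves=[{"dx": -0.008,"dy": 0.002,"dz": -0.011,"turn": 0},{"dx": -0.015,"dy": 0.004,"dz": -0.022,"turn": 0},{"dx": -0.02,"dy": 0.005,"dz": -0.034,"turn": 0},{"dx": -0.025,"dy": 0.006,"dz": -0.046,"turn": 0},{"dx": -0.029,"dy": 0.007,"dz": -0.057,"turn": 0}])

```text
time_s: 26.6
position: [0.5385, 0.0609, 0.2154]
ee_rot: [[-0.974, 0.227, -0.001], [0.227, 0.974, 0.0], [0.001, -0.0, -1.0]]
wrist_force: [-1.9, 0.2, 1.4]
finger_gap: 0.0003
grip_force: 1.3
```

```bash
python3 cap.py
```

```text
tcp h,z mm -36.0 64.4 th top 0.0 0.25676664228237017 scene 0.2 0.6742424242424242
```

Now the last stretch, gently, watching the force for the stop.

Call:
jog_arm(moves=[{"dx": 0,"dy": 0,"dz": -0.01,"turn": 0},{"dx": 0,"dy": 0,"dz": -0.02,"turn": 0},{"dx": 0,"dy": 0,"dz": -0.03,"turn": 0},{"dx": 0,"dy": 0,"dz": -0.04,"turn": 0},{"dx": 0,"dy": 0,"dz": -0.047,"turn": 0}])

```text
time_s: 27.32
position: [0.5379, 0.0611, 0.2021]
ee_rot: [[-0.974, 0.227, -0.003], [0.227, 0.974, 0.001], [0.003, -0.0, -1.0]]
wrist_force: [-12.0, 1.9, 15.5]
finger_gap: -0.0
grip_force: 9.6
```

Call:
jog_arm(moves=[{"dx": 0,"dy": 0,"dz": -0.005,"turn": 0},{"dx": 0,"dy": 0,"dz": -0.01,"turn": 0},{"dx": 0,"dy": 0,"dz": -0.012,"turn": 0},{"dx": 0,"dy": 0,"dz": -0.014,"turn": 0},{"dx": 0,"dy": 0,"dz": -0.014,"turn": 0}])

```text
time_s: 27.95
position: [0.538, 0.0612, 0.2017]
ee_rot: [[-0.974, 0.226, -0.002], [0.226, 0.974, -0.0], [0.002, -0.001, -1.0]]
wrist_force: [-20.3, 1.7, 27.4]
finger_gap: 0.0004
grip_force: 17.2
```

The stop is stiff at the height of a shut cap (45.7 mm against 46 expected). I'll retreat and look.

Call:
jog_arm(moves=[{"dx": -0.03,"dy": 0.007,"dz": 0.08,"turn": 0},{"dx": -0.15,"dy": 0.035,"dz": 0.25,"turn": 0},{"dx": -0.3,"dy": 0.2,"dz": 0.4,"turn": 0},{"dx": -0.4,"dy": 0.4,"dz": 0.4,"turn": 0},{"dx": -0.4,"dy": 0.5,"dz": 0.4,"turn": 0}])

```text
time_s: 28.58
position: [0.4188, 0.2123, 0.319]
ee_rot: [[-0.974, 0.227, 0.005], [0.227, 0.974, 0.001], [-0.005, 0.002, -1.0]]
wrist_force: [1.4, -0.3, -0.3]
finger_gap: -0.0003
grip_force: 0.0
```

Call:
jog_arm(moves=[{"dx": 0,"dy": 0,"dz": 0,"turn": 0},{"dx": 0,"dy": 0,"dz": 0,"turn": 0}])

```text
time_s: 28.82
position: [0.4194, 0.2104, 0.3172]
ee_rot: [[-0.974, 0.227, 0.001], [0.227, 0.974, -0.001], [-0.001, -0.0, -1.0]]
wrist_force: [-0.8, 0.1, -0.5]
finger_gap: -0.0001
grip_force: 0.0
```

```bash
python3 - <<'E'
from h import *
S=arm.camera_model('scene');T=arm.camera_model('top')
t=arm.snapshot('top');s=arm.snapshot('scene');R=np.array([.5735,.0525,.151])
mt=orange(t,(170,270,100,215));ms=orange(s,(215,300,120,200))
for x in np.arange(-.1,.41,.1):print(round(x,1),iou(mt,T,capsil(R,-.228,x)),iou(ms,S,capsil(R,-.228,x)))
cv2.imwrite('pics/f.png',np.hstack([cv2.resize(s[110:260,190:390,::-1],(400,300)),cv2.resize(t[110:260,150:350,::-1],(400,300))]))
E
```

```text
-0.1 0.8592644978783592 0.7898465171192444
0.0 0.856839121190645 0.8529411764705882
0.1 0.8443661971830986 0.8737623762376238
0.2 0.8223314606741573 0.8145933014354066
0.3 0.7862068965517242 0.7383390216154722
0.4 0.7501678979180658 0.6692139737991266
```

View pics/f.png

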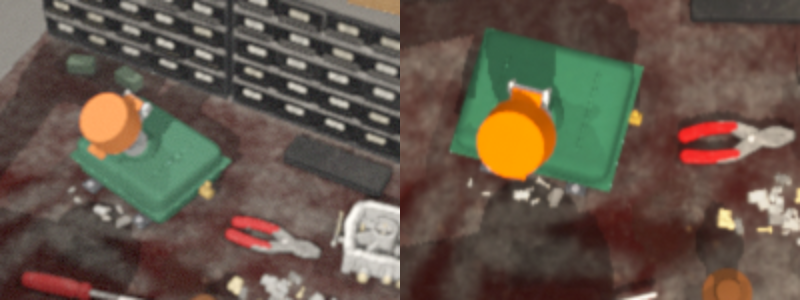

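The picture shows the cap shut over the neck (scene crop (110,122), top crop (516,138)). The pliers and the other bystanders are where they were, and the arm is clear.

```bash
python3 -c "
from workcell import arm
print(arm.sign_off())"
```

```text
the job is handed in; nothing more can be done
None
```

I set the plug loose in the neck, released it about 9 mm proud, pushed it home, shut the dust cap over it and handed the job in at about 29 s, with no verdict returned. I had first nudged the cap further open to make room for the gripper, and the plug and cap pushes peaked at about 38 N at the wrist.

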